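# Load a specimen jar and clamp the sliding leg at its mark

## Task

Take the yellow-lidded jar off the freely turning turntable, stand it upright in the blue tray on the sliding leg of the inspection stand and let go of it. Then push the leg by its orange fin until its red pointer is level with the green mark and, holding it there, squeeze the red lever fully shut against the metal post (never shut it while the leg is away from the mark). Finish still holding: keep post and lever squeezed together between the fingers with the pointer at the mark, the other jars still standing on the turntable, the bottle and the slide box left where they were.

Things in the scene. Friction and masses are not known exactly. Their poses are not given: they have to be found in the camera images.
- yellow_jar_mid (a point): centre of the jar with the yellow lid, half-way up, z up. Amber jar, 34 mm across body (35 mm across the lid, the top 14 mm), 52 mm tall, about 60 g, loose, standing on the turntable
- white_jar_mid (a point): centre of an equal jar with a white lid (bystander, standing on the turntable)
- blue_jar_mid (a point): centre of an equal jar with a blue lid (bystander, standing on the turntable)
- turntable: white-topped disc, 210 mm across, that spins freely about its vertical axis; origin on the axis at the bench; jars stand on its top at 30 mm above the origin, about 60 mm from the axis; in the middle a small steel hub 6 mm high
- stand: fixed grey inspection stand on the bench, 130 mm in its x by 420 mm in its y; origin on the bench under the leg's middle line, z up. At its -y end stands a white camera housing (to 104 mm above the bench), its lens looking along +y, lens front at y = -193 mm. Rails and leg bar lie within 35 mm above the bench
- tray_floor (a point): centre of the inner floor of the blue open tray on the sliding leg (46 mm square inside, walls 10 mm high above that floor and 3 mm thick), axes as the stand's, 35 mm above the bench. The jar stands in it with its centre 26 mm above this point. It is 110 mm towards -y (stand axes) from the middle of the post
- post_foot (a point): foot of the upright metal post plate with orange fin, fixed on the sliding leg. Point on the leg's upper face, 32 mm above the bench, axes as the stand's. Plate: x -12 to -4 mm, y -22 to 22 mm, 60 mm tall. Fin: plate across its -y end, x -50 to -4 mm, y -28 to -22 mm, 56 mm tall; a finger standing on the -x side of the post pushes the fin's +y face towards -y
- leg (a joint): travel of the sliding leg that carries tray, post, lever and pointer: 0 m = fully back (start), grows to 0.095 as it is pushed towards the stand's -y. A spring of 2 N rising to 3 N draws it back as soon as it is let go, also with the lever shut
- lever (a joint): angle of the red lever: 0 = fully shut (upright, parallel to the post), 0.24 rad = open (start). It springs open by itself; shutting it takes about 3 N near its top. Shut, its outer face is at x = 12 mm in the post's frame, so post and lever are 24 mm across together; open, its top edge reaches x = 26 mm
- lever_top (a point): point on the outer (+x) face of the red lever, 2 mm below its top edge, middle of its width. The lever is a plate 6 mm thick, 44 mm wide (as the post), 58 mm tall, hinged at its foot (36 mm above the bench) on the post's +x side, leaning out to +x when open
- pointer_tip (a point): tip of the red pointer on the sliding leg (4 mm wide, pointing to the stand's +x), 62 mm towards -y from the middle of the post, 36 mm above the bench; axes as the stand's
- mark: green clip, 14 mm wide, fixed on the +x side of the stand; its tooth (3 mm wide) is the length mark; axes as the stand's, origin at the tooth. The pointer is at the mark when pointer_tip and this origin have the same y in the stand's axes; the mark is 45 to 80 mm towards -y from where the pointer starts
- oil_mid (a point): centre of a small dropper bottle, 38 mm across, 75 mm tall (bystander, loose on the bench)
- slide_mid (a point): centre of a closed slide box 77 x 102 x 34 mm, grey with a blue lid (bystander, loose on the bench)

How it is judged:
On the way, in this order (a step that is already met when the one before it is completed fails the run):
1. the yellow-lidded jar is lifted clear of the turntable in the fingers (height (world z) of yellow_jar_mid above 0.075 m and contact force between the fingers and yellow_jar above 0.5 N), for 0.2 s.
2. the jar stands upright in the tray, let go (x of yellow_jar_mid in the frame of tray_floor between -0.01 and 0.01 m and y of yellow_jar_mid in the frame of tray_floor between -0.01 and 0.01 m and z of yellow_jar_mid in the frame of tray_floor between 0.02 and 0.032 m and angle between yellow_jar_mid's own z axis and vertical below 0.15 rad and contact force between the fingers and yellow_jar below 0.1 N), for 0.2 s.
3. the fingers hold the leg with its pointer at the mark (within 5 mm), the lever still open (y of pointer_tip in the frame of mark between -0.005 and 0.005 m and value of joint lever above 0.15 rad and contact force between the fingers and leg above 0.5 N), for 0.1 s.
At the end, for the whole second after the job is handed in: lever shut (under 0.05 rad), fingers pressing on post and on lever (over 2 N each), pointer within 5 mm of the mark, yellow-lidded jar upright in the tray (within 10 mm, 0.15 rad) and not touched, other jars upright (0.2 rad), bottle and slide box within 30 mm of their start (all of step 2 and value of joint lever below 0.05 rad and y of pointer_tip in the frame of mark between -0.005 and 0.005 m and contact force between the fingers and leg_c7 above 2 N and contact force between the fingers and lever above 2 N and angle between each of white_jar_mid, blue_jar_mid's own z axis and vertical below 0.2 rad and distance of each of oil_mid, slide_mid from where it was at the start of the episode below 0.03 m); the arm keeps its last pose, push and grip.
It fails at once if the lever is shut while the pointer is more than 8 mm from the mark (value of joint lever below 0.06 rad and (y of pointer_tip in the frame of mark above 0.008 m or y of pointer_tip in the frame of mark below -0.008 m)).
It fails at once if the yellow-lidded jar is tipped over (angle between yellow_jar_mid's own z axis and vertical above 0.7 rad).
It fails at once if another jar is tipped over or taken off the turntable (angle between any of white_jar_mid, blue_jar_mid's own z axis and vertical above 0.5 rad or height (world z) of any of white_jar_mid, blue_jar_mid below 0.045 m or height (world z) of any of white_jar_mid, blue_jar_mid above 0.075 m).
It fails at once if the bottle or the slide box is moved by more than 30 mm (distance of any of oil_mid, slide_mid from where it was at the start of the episode above 0.03 m).
It also fails if it takes over 48 s, if anything falls off the work surface, if the arm or the gripper's body presses on something with over 40 N, if the wrist force passes 120 N, or if a joint passes its speed limit or range.

## Robot

A 6-joint arm with a two-finger parallel gripper is mounted at the origin on the work surface. World frame = base frame: x ahead of the robot, y to its left, z up, the work surface at z = 0. Lengths are in m, angles in rad, forces in N, time in s.
With the tool pointing down it reaches from about 0.225 to 0.875 m from the base axis. Payload 3.4 kg.
Tool frame: the origin (TCP) lies midway between the tips of the shut fingers; the grasp point (between the pads) lies 19 mm behind it (manip.pinch_z is the distance from the TCP to the grasp point, in m); z points along the fingers, y is the line along which they close (so a half turn about z gives the same grasp; the last joint's range is limited). The gripper opens to 85 mm and grips with 20 to 120 N. Pads are 22 mm wide; open, the fingers measure 114 mm over their backs; the gripper's body (76 mm by 85 mm) begins 54 mm behind the grasp point. The pads swing forward as they close: fully open they stand 13 mm farther back than shut.
Start: joints at [1.216, 0.276, 1.505, -0, 1.361, -0.121], TCP at [0.133, 0.559, 0.231] pointing down, gripper open.
Joint ranges: [-2.89, 2.89], [-0.75, 2.08], [0.22, 2.7], [-1.18, 4.32], [0.11, 2.71], [-2.7, 2.7]. Speed limits (rad/s): [2.57, 2.57, 3.14, 3.14, 3.14, 3.14].

## Interface

Orientations are given as a unit quaternion [w, x, y, z].
In Python, from rig import manip gives the robot as it stands.
- The arm moves only by the tool carry_out, never from a script. Its arguments are lists of equal length, an entry for each row: "delta_pos": the shift along the tool's x, y, z scaled (see below), a list of three; "turn": the turn, a rotation vector about the tool's x, y, z scaled (see below), a list of three; "claw": the closure, from -1 (fully open) to 1 (shut). A call has 1 to 12 rows; each row is the pose to reach, as a shift and turn from the pose commanded when the call began, along the tool's axes at that moment; what a row does not reach only later rows make up. The controller multiplies each number of a shift by 400 mm and each number of a turn by 30 degrees. A row lasts 1/10 s, in which the tool goes at most 50 mm and 8.59 degrees, less where a joint would pass 70% of its speed; a pose out of reach is approached as far as the arm can. A call with a number of a shift or a turn outside -1 to 1 is refused whole. A call with a gripper value outside its range is refused whole. The fingers move at their own pace and stop on an object; "force" is the grip in N (left out, the last holds). Time passes only in rows, so rows that repeat a pose let the fingers close. It gives the time, the measured TCP pose, the force, the opening and the grip force at its end, in the units of the state.
- manip.get_state(): the state, without advancing time (a new reading comes with each control period).
- manip.get_image(name): name is "side" or "top"; returns a dict with "image" (420x560x3 uint8, red, green, blue), "z_map" (420x560 float32, m along the optical axis (not along the pixel's ray), 0 where there is no reading), "fx", "fy", "cx", "cy" (pixels), "world_to_cam" (4x4, takes a point from world to camera coordinates). Camera axes: x right, y down, z forward; pixel columns grow to the right and rows downward; lengths in m; the calibration is good to about 2 mm. A picture is of the moment at which its call begins.
- manip.sign_off(): hands the job in; it is judged then, once.
Trained networks look in the newest picture that a camera, given by its name, has taken for a name from the list of things; names that differ only in an ending like _2 or _b are one class to them, and where a whole thing is asked for, a point or a joint stands for the part that bears it (a point fixed in the world has none). Each returns a list of dicts, best first, with "score" (0 to 1); they miss things now and then, are a little off and sometimes report something else, mostly with a low value. They report only what shows in the picture. A call takes as long as a camera call.
- manip.spot_in(camera, query): "point" ([x, y, z] in m, in world coordinates, good to about 4 mm: the middle of the surface that is visible of it).
- manip.place_of(camera, query): "point" ([x, y, z] in m, in world coordinates, good to about 4 mm: a listed point, or the origin of a listed thing).
The state is a dict: "clock": time; "qpos": joint angles; "qd": joint speeds; "effort": joint torques, N m; "position": TCP position; "ee_rot": TCP orientation; "contact_force": force on the tool from outside, world axes, zero at the start; "moment": the same for the moment, N m; "width": finger opening in m; "gripper_force": force on a finger pad.
Only numpy, scipy, OpenCV 4.12 (cv2) and the standard library are available. Lean on these libraries where they do the work, as an engineer would, in place of code of your own. Each camera call takes 0.05 s, during which the arm holds its last target. There are 200 camera calls.

## Working session

There is one attempt and no reset: what is moved stays moved. The work goes in short steps, Python scripts to look and compute and a tool call to move; the robot and the scene stay as the last step left them, time stands still between calls to the robot, and variables do not carry over. Pictures are saved under pics/ and viewed, at most 12 in all, crops included, and the job is handed in when it is done.

Besides the shell and the picture viewer there is one more tool, called after "Request:" by a JSON object that holds its "method" and its "body". carry_out: Moves the arm, as the interface text tells. Shifts and turns lie within -1 to 1; 1 stands for 400 mm of shift or 30 degrees of turn. Its arguments: {"type":"object","properties":{"delta_pos":{"type":"array","items":{"type":"array","items":{"type":"number","minimum":-1,"maximum":1}}},"turn":{"type":"array","items":{"type":"array","items":{"type":"number","minimum":-1,"maximum":1}}},"claw":{"type":"array","items":{"type":"number"}},"force":{"type":"number"}},"required":["delta_pos","turn","claw"]}

```bash
mkdir -p pics; ls; python3 - <<'E'
from rig import manip
import cv2
for c in("top","side"):
    d=manip.get_image(c); cv2.imwrite(f"pics/{c}0.png",d["image"][:,:,::-1])
    print(c,d["fx"],d["cx"],d["cy"],d["world_to_cam"].round(3).tolist() if hasattr(d["world_to_cam"],'round') else d["world_to_cam"])
    for q in "yellow_jar_mid white_jar_mid blue_jar_mid turntable stand tray_floor post_foot lever_top pointer_tip mark oil_mid slide_mid".split():
        print(q,[([round(float(v),3) for v in r["point"]],round(float(r["score"]),2)) for r in manip.place_of(c,q)[:2]])
s=manip.get_state();print(s)
E
```

```text
pics
top 436.3866041025126 277.35635425508264 215.19949705632934 [[-0.024, -1.0, 0.012, 0.053], [-0.996, 0.023, -0.086, 0.504], [0.085, -0.014, -0.996, 1.127], [0.0, 0.0, 0.0, 1.0]]
yellow_jar_mid [([0.452, 0.327, 0.055], 0.59)]
white_jar_mid [([0.525, -0.097, 0.029], 0.66), ([0.491, 0.237, 0.056], 0.59)]
blue_jar_mid [([0.545, 0.323, 0.061], 0.47)]
turntable [([0.498, 0.297, 0.007], 0.81)]
stand [([0.516, -0.14, 0.0], 0.83), ([0.557, -0.227, 0.033], 0.72)]
tray_floor [([0.508, -0.206, 0.035], 0.6)]
post_foot [([0.524, -0.099, 0.032], 0.92)]
lever_top [([0.546, -0.102, 0.091], 0.59)]
pointer_tip [([0.563, -0.161, 0.039], 0.74)]
mark [([0.557, -0.226, 0.034], 0.58)]
oil_mid [([0.295, -0.269, 0.016], 0.68), ([0.714, 0.015, 0.038], 0.58)]
slide_mid [([0.297, -0.268, 0.015], 0.61)]
side 404.558248606202 276.5143731722343 205.56863884900687 [[0.879, -0.477, -0.014, -0.437], [-0.32, -0.566, -0.76, 0.234], [0.355, 0.672, -0.65, 0.677], [0.0, 0.0, 0.0, 1.0]]
yellow_jar_mid [([0.453, 0.33, 0.055], 0.8)]
white_jar_mid [([0.489, 0.238, 0.061], 0.8)]
blue_jar_mid [([0.549, 0.323, 0.055], 0.84), 
[... 478 characters left out ...]
.3, 'qpos': array([ 1.21599308e+00,  2.75895420e-01,  1.50492374e+00,  3.24365243e-05,
        1.36071556e+00, -1.20992753e-01]), 'qd': array([-2.73010131e-03,  9.41997569e-05,  7.25216410e-04,  8.37317216e-04,
        1.42732651e-04,  7.70910068e-04]), 'effort': array([-6.12448366e-04, -4.16647124e+01, -2.46098936e+01, -3.59354208e-04,
        1.31345487e-04,  1.50523579e-05]), 'position': array([0.13321495, 0.55937223, 0.23132115]), 'ee_rot': array([-8.58805723e-06,  1.16642502e-01,  9.93173965e-01,  3.18916941e-05]), 'contact_force': array([-0.16646774, -0.06988198, -0.95136808]), 'moment': array([-0.03226188,  0.0155112 , -0.0470363 ]), 'gripper_force': 0.0, 'width': 0.08537126911980868}
```

View pics/top0.png

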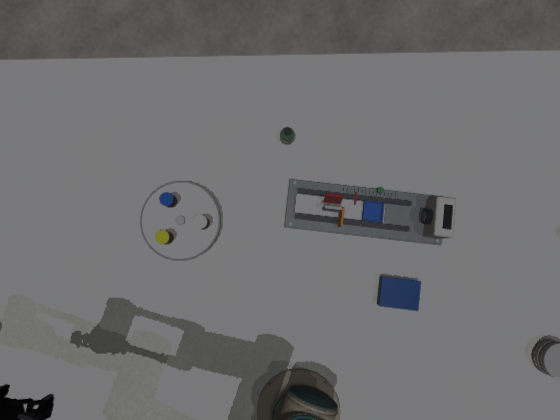

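View pics/side0.png

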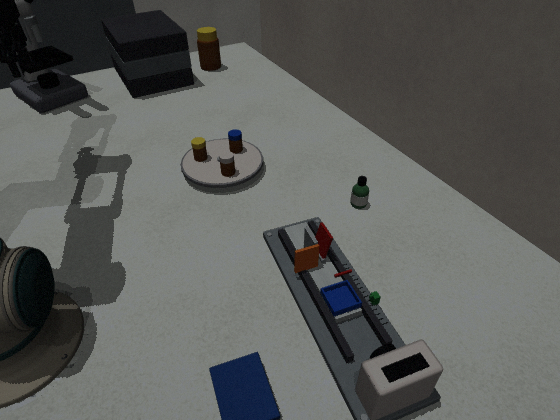

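Both pictures show the turntable (top 180,220; yellow lid 163,237, white 201,221, blue 168,199). The stand is at (287..455, 180..243) with the camera end on the right, the orange fin at (341,216), tray at (373,211), pointer at (355,199) and green mark at (380,190). I'll refine these from the depth and colours.

```bash
cat > h.py <<'E'
import numpy as np, cv2
from rig import manip
def cloud(c):
    d=manip.get_image(c); z=d["z_map"]; v,u=np.indices(z.shape)
    P=np.stack([(u-d["cx"])/d["fx"]*z,(v-d["cy"])/d["fy"]*z,z],-1)
    T=np.array(d["world_to_cam"]); W=(P-T[:3,3])@T[:3,:3]
    W[z==0]=np.nan
    return d["image"],W,cv2.cvtColor(d["image"],cv2.COLOR_RGB2HSV)
def mask(W,H,h,s,v,lo,hi):
    m=(H[...,0]>=h[0])&(H[...,0]<=h[1])&(H[...,1]>=s)&(H[...,2]>=v)
    with np.errstate(invalid='ignore'): return m&np.all((W>lo)&(W<hi),-1)
E
python3 - <<'E'
from h import *
np.set_printoptions(precision=4,suppress=True)
for c in("top","side"):
    I,W,H=cloud(c)
    with np.errstate(invalid='ignore'):
        m=np.all((W>[.4,-.4,.006])&(W<[.64,.06,.03]),-1)
    p=W[m][:,:2].astype(np.float32); print(c,"stand",len(p),cv2.minAreaRect(p))
    print("table",np.median(W[(abs(W[...,0]-.65)<.03)&(abs(W[...,1]-.2)<.03)][:,2]))
    for n,a in dict(yellow=((22,35),150,60,[.38,.2,.03],[.6,.4,.12]),orange=((6,16),170,60,[.4,-.3,.03],[.62,0,.12]),
      red=((0,4),150,50,[.4,-.3,.0],[.62,0,.12]),green=((50,85),120,40,[.4,-.35,.0],[.64,0,.12]),blue=((105,125),180,40,[.4,-.3,.0],[.62,-.1,.12])).items():
        k=mask(W,H,*a); q=W[k]
        if len(q): print(n,len(q),q.mean(0),q.min(0),q.max(0))
E
```

```text
top stand 4216 ((0.5209143161773682, -0.1698622852563858), (0.4529639780521393, 0.23504306375980377), 89.84652709960938)
table 0.00010033914152140141
yellow 140 [0.4531 0.3279 0.082 ] [0.4394 0.311  0.0766] [0.4672 0.3436 0.0873]
orange 10 [ 0.4903 -0.1175  0.0877] [ 0.4784 -0.1189  0.0849] [ 0.5032 -0.1153  0.0901]
red 43 [ 0.5457 -0.1149  0.0801] [ 0.5354 -0.1658  0.0361] [ 0.5595 -0.0796  0.0964]
green 20 [ 0.5645 -0.2286  0.0366] [ 0.5575 -0.2349  0.0323] [ 0.5693 -0.2231  0.0417]
side stand 6707 ((0.5396831631660461, -0.1949836164712906), (0.42073026299476624, 0.18645109236240387), 82.05975341796875)
table 0.0027660741225838305
yellow 104 [0.4516 0.3241 0.0831] [0.4377 0.3101 0.0718] [0.4689 0.344  0.0869]
orange 202 [ 0.4956 -0.1204  0.0728] [ 0.4724 -0.1247  0.0351] [ 0.5367 -0.0976  0.0922]
red 181 [ 0.5423 -0.1111  0.0735] [ 0.5293 -0.1664  0.0389] [ 0.5631 -0.0779  0.0966]
green 47 [ 0.5659 -0.2299  0.0382] [ 0.5556 -0.2376  0.0215] [ 0.5735 -0.2229  0.0424]
blue 734 [ 0.5115 -0.2056  0.0403] [ 0.4814 -0.2357  0.0307] [ 0.5434 -0.1727  0.0497]
```

```bash
cat >> h.py <<'E'
from scipy.spatial.transform import Rotation as R
def go(p,az):
    "normalised shift and turn from the present pose to TCP p, tool down, tool y at azimuth az deg"
    s=manip.get_state(); q=s["ee_rot"]; A=R.from_quat([*q[1:],q[0]])
    a=np.deg2rad(az); y=np.array([np.cos(a),np.sin(a),0]); z=np.array([0,0,-1.]); B=R.from_matrix(np.c_[np.cross(y,z),y,z])
    d=A.inv().apply(np.array(p)-s["position"]); t=(A.inv()*B).as_rotvec(degrees=True)
    print("t",round(s["clock"],2),"pos",s["position"].round(4),"d",(d/.4).round(4),"turn",(t/30).round(3),"w",round(s["width"],4),"F",s["contact_force"].round(1))
E
python3 - <<'E'
from h import *
go([.4525,.3275,.16],56.5); go([.4525,.3275,.045],56.5)
E
```

```text
t 1.4 pos [0.1332 0.5594 0.2313] d [-0.9108 -0.3791  0.1783] turn [ 0.   -0.    0.67] w 0.0854 F [-0.1 -0.1  0. ]
t 1.4 pos [0.1332 0.5594 0.2313] d [-0.9108 -0.3791  0.4658] turn [ 0.   -0.    0.67] w 0.0854 F [-0.1 -0.1  0. ]
```

Request:
{"method": "carry_out", "body": {"delta_pos": [[-0.911,-0.379,0.178],[-0.911,-0.379,0.178],[-0.911,-0.379,0.178],[-0.911,-0.379,0.178],[-0.911,-0.379,0.178],[-0.911,-0.379,0.178],[-0.911,-0.379,0.178],[-0.911,-0.379,0.178],[-0.911,-0.379,0.178],[-0.911,-0.379,0.178],[-0.911,-0.379,0.178],[-0.911,-0.379,0.178]], "turn": [[0,0,0.67],[0,0,0.67],[0,0,0.67],[0,0,0.67],[0,0,0.67],[0,0,0.67],[0,0,0.67],[0,0,0.67],[0,0,0.67],[0,0,0.67],[0,0,0.67],[0,0,0.67]], "claw": [-1,-1,-1,-1,-1,-1,-1,-1,-1,-1,-1,-1], "force": 30}}

```text
clock: 2.6
position: [0.4514, 0.3285, 0.1605]
ee_rot: [-0.0, 0.287, 0.958, 0.0]
contact_force: [-0.1, 0.1, 0.2]
width: 0.0854
gripper_force: 0.0
```

```bash
python3 - <<'E'
from h import *
I,W,H=cloud("side"); q=W[mask(W,H,(22,35),150,60,[.38,.2,.03],[.6,.4,.12])]
print(len(q), q.mean(0) if len(q) else 0, [r["point"] for r in manip.place_of("side","yellow_jar_mid")])
go([.4525,.3275,.045],56.5)
E
```

```text
73 [0.45214503 0.32675407 0.08436597] [[0.4537, 0.3305, 0.0561]]
t 2.7 pos [0.4516 0.3285 0.1606] d [-0.0034 -0.0011  0.2889] turn [0.001 0.    0.004] w 0.0856 F [ 0.3  0.8 -0.7]
```

Request:
{"method": "carry_out", "body": {"delta_pos": [[-0.003,0,0.1],[-0.003,0,0.19],[-0.003,0,0.25],[-0.003,0,0.288],[-0.003,0,0.288],[-0.003,0,0.288],[-0.003,0,0.288],[-0.003,0,0.288],[-0.003,0,0.288],[-0.003,0,0.288],[-0.003,0,0.288],[-0.003,0,0.288]], "turn": [[0,0,0],[0,0,0],[0,0,0],[0,0,0],[0,0,0],[0,0,0],[0,0,0],[0,0,0],[0,0,0],[0,0,0],[0,0,0],[0,0,0]], "claw": [-1,-1,-1,-1,-1,-0.6,-0.4,-0.2,0,0.2,0.4,0.6], "force": 30}}

```text
clock: 3.9
position: [0.4541, 0.3271, 0.0456]
ee_rot: [0.0, 0.288, 0.958, 0.001]
contact_force: [-0.2, 0.6, 5.3]
width: 0.0342
gripper_force: 29.6
```

```bash
python3 - <<'E'
from h import *
print(manip.get_state()["gripper_force"])
go([.4525,.3275,.045],56.5)
E
```

```text
29.56348590552807
t 3.9 pos [0.4541 0.3271 0.0456] d [ 0.0039 -0.0015  0.0016] turn [ 0.003  0.001 -0.   ] w 0.0342 F [-0.2  0.6  5.3]
```

Request:
{"method": "carry_out", "body": {"delta_pos": [[0,0,-0.02],[0,0,-0.06],[0,0,-0.12],[0,0,-0.2],[0,0,-0.28],[0,0,-0.3],[0,0,-0.3],[0,0,-0.3]], "turn": [[0,0,0],[0,0,0],[0,0,0],[0,0,0],[0,0,0],[0,0,0],[0,0,0],[0,0,0]], "claw": [0.6,0.6,0.6,0.6,0.6,0.6,0.6,0.6]}}

```text
clock: 4.7
position: [0.4526, 0.3263, 0.1636]
ee_rot: [-0.001, 0.288, 0.958, -0.001]
contact_force: [0.5, 0.6, -1.9]
width: 0.0346
gripper_force: 30.0
```

```bash
python3 - <<'E'
from h import *
d=manip.get_image("side"); cv2.imwrite("pics/lift.png",cv2.resize(d["image"][80:300,130:430,::-1],None,fx=2.5,fy=2.5))
for q in ("yellow_jar_mid","white_jar_mid","blue_jar_mid"): print(q,[(np.round(r["point"],3),r["score"]) for r in manip.place_of("side",q)[:2]])
go([.512,-.207,.165],-6)
E
```

```text
yellow_jar_mid [(array([0.452, 0.328, 0.178]), 0.43)]
white_jar_mid [(array([0.488, 0.236, 0.059]), 0.76)]
blue_jar_mid [(array([0.548, 0.324, 0.055]), 0.53)]
t 4.9 pos [0.4528 0.3264 0.1633] d [-0.8593 -1.0303 -0.0026] turn [-0.006  0.     2.083] w 0.0342 F [ 1.2  0.4 -0.5]
```

View pics/lift.png

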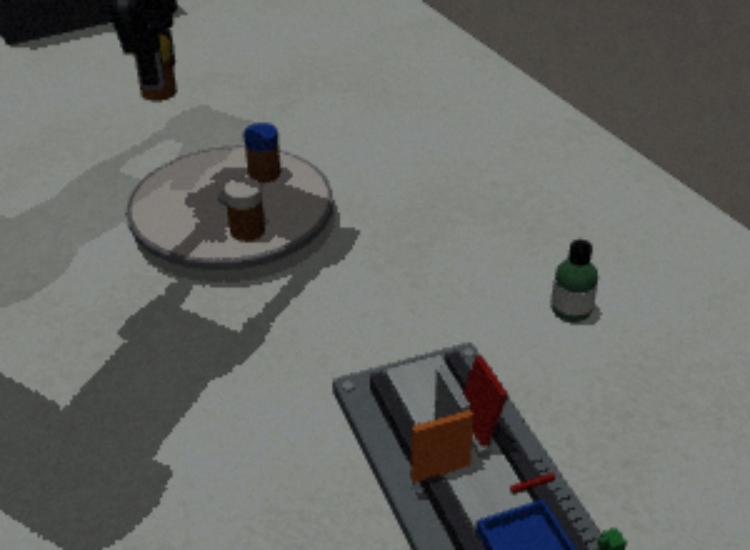

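The jar hangs upright in the fingers (157,65 in the crop); the white and blue jars still stand. Moving to the tray.

Request:
{"method": "carry_out", "body": {"delta_pos": [[-0.45,-0.53,0],[-0.45,-0.53,0],[-0.45,-0.53,0],[-0.45,-0.53,0],[-0.45,-0.53,0],[-0.45,-0.53,0],[-0.45,-0.53,0]], "turn": [[0,0,1],[0,0,1],[0,0,1],[0,0,1],[0,0,1],[0,0,1],[0,0,1]], "claw": [0.6,0.6,0.6,0.6,0.6,0.6,0.6]}}

```text
clock: 5.6
position: [0.4869, 0.0472, 0.1642]
ee_rot: [-0.0, 0.528, 0.849, -0.001]
contact_force: [-0.5, 0.1, -1.2]
width: 0.034
gripper_force: 30.2
```

```bash
python3 - <<'E'
from h import *
go([.512,-.207,.165],-6)
E
```

```text
t 5.6 pos [0.4869 0.0472 0.1642] d [-0.5978 -0.2247 -0.0012] turn [-0.002  0.002  1.074] w 0.034 F [-0.5  0.1 -1.2]
```

Request:
{"method": "carry_out", "body": {"delta_pos": [[-0.598,-0.225,0],[-0.598,-0.225,0],[-0.598,-0.225,0],[-0.598,-0.225,0],[-0.598,-0.225,0],[-0.598,-0.225,0],[-0.598,-0.225,0],[-0.598,-0.225,0],[-0.598,-0.225,0]], "turn": [[0,0,1],[0,0,1],[0,0,1],[0,0,1],[0,0,1],[0,0,1],[0,0,1],[0,0,1],[0,0,1]], "claw": [0.6,0.6,0.6,0.6,0.6,0.6,0.6,0.6,0.6]}}

```text
clock: 6.5
position: [0.5126, -0.2015, 0.1646]
ee_rot: [-0.001, 0.728, 0.686, 0.0]
contact_force: [0.0, -0.2, -1.7]
width: 0.034
gripper_force: 30.2
```

```bash
python3 - <<'E'
from h import *
np.set_printoptions(precision=4,suppress=True)
I,W,H=cloud("side")
cv2.imwrite("pics/tray.png",cv2.resize(I[150:400,220:460,::-1],None,fx=2.4,fy=2.4))
for n,a in dict(yellow=((20,35),120,40,[.4,-.3,.1],[.6,0,.3]),amber=((3,20),120,20,[.4,-.3,.1],[.6,0,.3]),blue=((105,125),180,40,[.4,-.3,.0],[.62,-.1,.12])).items():
    q=W[mask(W,H,*a)]
    if len(q): print(n,len(q),np.median(q,0),q.min(0),q.max(0))
for c in("side","top"):
  if c=="top": manip.get_image(c)
  for q in ("yellow_jar_mid","tray_floor"): print(q,[(np.round(r["point"],4),r["score"]) for r in manip.place_of(c,q)[:2]])
go([.512,-.207,.165],-6)
E
```

```text
yellow 280 [ 0.5137 -0.2092  0.2029] [ 0.4995 -0.2169  0.1892] [ 0.5308 -0.1886  0.2052]
amber 275 [ 0.5076 -0.2137  0.1713] [ 0.4955 -0.2167  0.1519] [ 0.5313 -0.1886  0.2299]
blue 852 [ 0.5106 -0.2067  0.0381] [ 0.4809 -0.2356  0.0338] [ 0.5389 -0.1786  0.05  ]
yellow_jar_mid [(array([ 0.5119, -0.1992,  0.1781]), 0.89)]
tray_floor [(array([ 0.5095, -0.2076,  0.0356]), 0.89)]
yellow_jar_mid [(array([0.4906, 0.2368, 0.0562]), 0.71), (array([ 0.5099, -0.2002,  0.1756]), 0.64)]
tray_floor [(array([ 0.5073, -0.2053,  0.0335]), 0.79)]
t 6.8 pos [ 0.513  -0.2028  0.165 ] d [-0.0106 -0.0018  0.0001] turn [ 0.    -0.     0.086] w 0.0343 F [-0.1 -0.4  0.6]
```

View pics/tray.png

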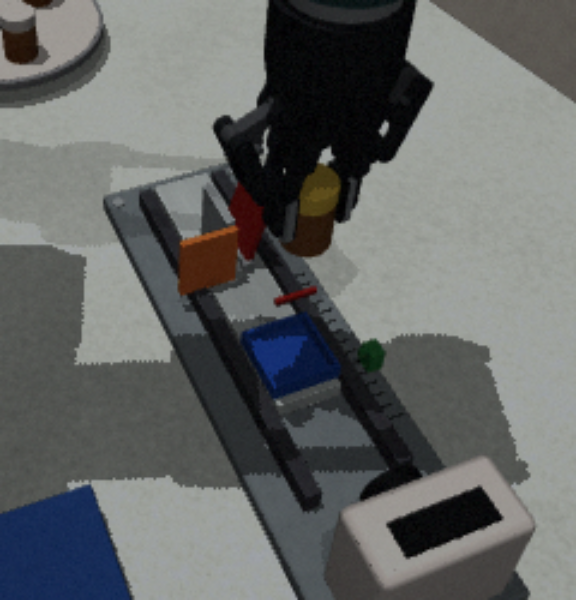

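The picture shows the jar upright in the fingers above the stand, with the tray at about (290,355) and clear below. Lowering.

Request:
{"method": "carry_out", "body": {"delta_pos": [[-0.01,-0.006,0],[-0.01,-0.006,0.06],[-0.01,-0.006,0.12],[-0.01,-0.006,0.18],[-0.01,-0.006,0.22],[-0.01,-0.006,0.25],[-0.01,-0.006,0.27],[-0.01,-0.006,0.28],[-0.01,-0.006,0.28]], "turn": [[0,0,0.086],[0,0,0.086],[0,0,0.086],[0,0,0.086],[0,0,0.086],[0,0,0.086],[0,0,0.086],[0,0,0.086],[0,0,0.086]], "claw": [0.6,0.6,0.6,0.6,0.6,0.6,0.6,0.6,0.6]}}

```text
clock: 7.7
position: [0.5104, -0.2074, 0.0528]
ee_rot: [-0.0, 0.744, 0.669, 0.0]
contact_force: [-0.4, 0.1, -1.7]
width: 0.034
gripper_force: 30.2
```

```bash
python3 - <<'E'
from h import *
I,W,H=cloud("side")
cv2.imwrite("pics/tray2.png",cv2.resize(I[230:350,280:420,::-1],None,fx=4,fy=4))
print([(np.round(r["point"],4),r["score"]) for r in manip.place_of("side","yellow_jar_mid")[:2]])
go([.5105,-.2066,.048],-6)
E
```

```text
[(array([ 0.5105, -0.2057,  0.0365]), 0.69), (array([ 0.5095, -0.2078,  0.0631]), 0.56)]
t 7.8 pos [ 0.5108 -0.2076  0.0535] d [ 0.0025 -0.0011  0.0137] turn [ 0.003  0.001 -0.002] w 0.034 F [ 0.4 -0.4 -0.9]
```

View pics/tray2.png

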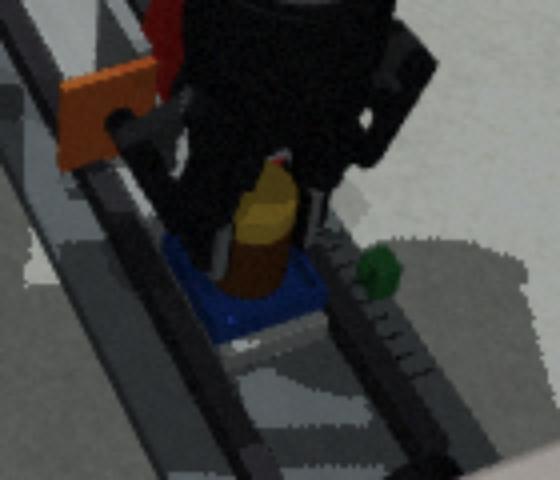

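The jar is inside the tray walls (265,270), about 4 mm above the floor. Easing it down and releasing.

Request:
{"method": "carry_out", "body": {"delta_pos": [[0.002,0,0.004],[0.002,0,0.008],[0.002,0,0.011],[0.002,0,0.011],[0.002,0,0.011]], "turn": [[0,0,0],[0,0,0],[0,0,0],[0,0,0],[0,0,0]], "claw": [0.6,0.6,0.6,0.6,0.6]}}

```text
clock: 8.3
position: [0.511, -0.2068, 0.0505]
ee_rot: [0.001, 0.744, 0.669, 0.0]
contact_force: [-1.7, 1.9, 10.7]
width: 0.034
gripper_force: 29.9
```

Request:
{"method": "carry_out", "body": {"delta_pos": [[0,0,-0.003],[0,0,-0.003],[0,0,-0.003],[0,0,-0.003],[0,0,-0.003],[0,0,-0.003],[0,0,-0.06],[0,0,-0.14],[0,0,-0.24],[0,0,-0.3],[0,0,-0.3]], "turn": [[0,0,0],[0,0,0],[0,0,0],[0,0,0],[0,0,0],[0,0,0],[0,0,0],[0,0,0],[0,0,0],[0,0,0],[0,0,0]], "claw": [0.4,0.2,0,-0.3,-0.6,-0.8,-0.8,-0.8,-0.8,-0.8,-0.8]}}

```text
clock: 9.4
position: [0.5127, -0.2079, 0.1723]
ee_rot: [0.004, 0.744, 0.669, 0.001]
contact_force: [0.4, 0.3, 0.2]
width: 0.0765
gripper_force: 0.0
```

```bash
python3 - <<'E'
from h import *
np.set_printoptions(precision=4,suppress=True)
for c in("side","top"):
    I,W,H=cloud(c)
    if c=="side": cv2.imwrite("pics/placed.png",cv2.resize(I[200:350,260:460,::-1],None,fx=4,fy=4))
    for n,a in dict(yellow=((20,35),120,40,[.4,-.3,.06],[.6,0,.1]),orange=((6,16),170,60,[.4,-.3,.06],[.62,0,.12]),red=((0,4),150,50,[.4,-.3,.06],[.62,0,.12]),pointer=((0,4),150,50,[.4,-.3,.02],[.62,0,.05]),green=((50,85),120,40,[.4,-.35,.0],[.64,0,.12])).items():
        q=W[mask(W,H,*a)]
        if len(q): print(n,len(q),q.mean(0),q.min(0),q.max(0))
    for q in ("yellow_jar_mid","tray_floor","post_foot","pointer_tip","mark"): print(q,[(np.round(r["point"],4),round(r["score"],2)) for r in manip.place_of(c,q)[:2]])
go([.511,-.2066,.17],-6)
E
```

```text
yellow 370 [ 0.5108 -0.2075  0.0874] [ 0.4956 -0.2226  0.0751] [ 0.531  -0.1879  0.0922]
orange 319 [ 0.4941 -0.1207  0.078 ] [ 0.4713 -0.1966  0.0601] [ 0.5298 -0.1144  0.0923]
red 42 [ 0.5378 -0.0987  0.0644] [ 0.5337 -0.1213  0.0603] [ 0.5415 -0.0777  0.0738]
pointer 14 [ 0.5423 -0.1306  0.0452] [ 0.5312 -0.167   0.0387] [ 0.5618 -0.1045  0.0495]
green 60 [ 0.566  -0.2318  0.0363] [ 0.5566 -0.2372  0.0207] [ 0.5727 -0.2229  0.042 ]
yellow_jar_mid [(array([ 0.511 , -0.2055,  0.0617]), 0.65)]
tray_floor [(array([ 0.5081, -0.204 ,  0.0356]), 0.86)]
post_foot [(array([ 0.525 , -0.0986,  0.0325]), 0.83)]
pointer_tip []
mark [(array([ 0.5555, -0.2295,  0.0351]), 0.41)]
yellow 152 [ 0.5113 -0.2033  0.0864] [ 0.4961 -0.2202  0.0757] [ 0.5272 -0.1879  0.0936]
orange 17 [ 0.4915 -0.118   0.0881] [ 0.4758 -0.1218  0.0849] [ 0.5133 -0.1149  0.0929]
red 34 [ 0.5452 -0.0995  0.0933] [ 0.5396 -0.1187  0.0882] [ 0.5483 -0.0792  0.0977]
pointer 10 [ 0.5475 -0.1634  0.0379] [ 0.5361 -0.1656  0.0345] [ 0.5594 -0.1614  0.0427]
green 14 [ 0.5642 -0.228   0.0368] [ 0.5603 -0.2324  0.03  ] [ 0.5686 -0.2232  0.0409]
yellow_jar_mid [(array([ 0.5481, -0.1023,  0.0898]), 0.61)]
tray_floor [(array([ 0.5076, -0.2034,  0.0327]), 0.75)]
post_foot [(array([ 0.5243, -0.0947,  0.0334]), 0.96), (array([ 0.5569, -0.2272,  0.0314]), 0.64)]
pointer_tip [(array([ 0.56  , -0.1622,  0.039 ]), 0.56)]
mark [(array([ 0.556 , -0.2258,  0.0306]), 0.53)]
t 10.0 pos [ 0.5102 -0.2065  0.1681] d [ 0.      0.0019 -0.0049] turn [-0.001 -0.001 -0.003] w 0.0766 F [1.3 0.5 0.3]
```

View pics/placed.png

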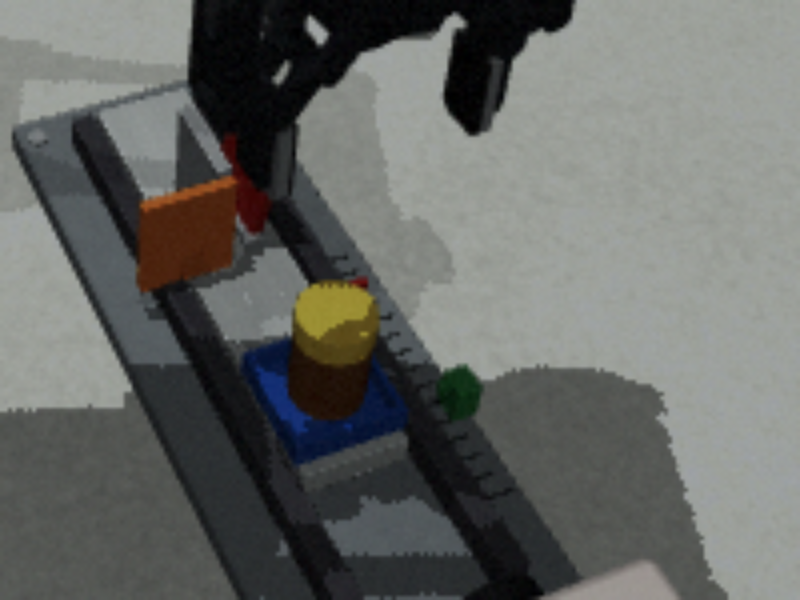

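The jar stands upright in the tray (330,360), let go. The fin is at (190,235). Next the gripper goes astride the post.

```bash
python3 - <<'E'
from h import *
go([.5218,-.1018,.17],-6.5);go([.5218,-.1018,.058],-6.5)
E
```

```text
t 10.0 pos [ 0.5102 -0.2065  0.1681] d [ 0.2634  0.001  -0.0048] turn [-0.001 -0.001  0.014] w 0.0766 F [1.3 0.5 0.3]
t 10.0 pos [ 0.5102 -0.2065  0.1681] d [0.2633 0.0012 0.2752] turn [-0.001 -0.001  0.014] w 0.0766 F [1.3 0.5 0.3]
```

Request:
{"method": "carry_out", "body": {"delta_pos": [[0.1,0,0],[0.2,0,0],[0.263,0.001,0],[0.263,0.001,0],[0.263,0.001,0.08],[0.263,0.001,0.16]], "turn": [[0,0,0.014],[0,0,0.014],[0,0,0.014],[0,0,0.014],[0,0,0.014],[0,0,0.014]], "claw": [-0.65,-0.65,-0.65,-0.65,-0.65,-0.65]}}

```text
clock: 10.6
position: [0.5232, -0.1028, 0.1049]
ee_rot: [0.002, 0.746, 0.666, 0.001]
contact_force: [0.5, -0.4, -0.4]
width: 0.0707
gripper_force: 0.0
```

```bash
python3 - <<'E'
from h import *
a=manip.get_image("side")["image"][190:320,260:400]; b=manip.get_image("top")["image"][160:260,280:460]
a=cv2.resize(a,(430,400)); b=cv2.resize(b,(360,200)); b=np.pad(b,((0,200),(0,0),(0,0)))
cv2.imwrite("pics/post.png",np.hstack([a,b])[:,:,::-1])
go([.5218,-.1018,.058],-6.5)
E
```

```text
t 10.7 pos [ 0.5187 -0.1017  0.101 ] d [0.0004 0.0088 0.1073] turn [-0.016 -0.003 -0.   ] w 0.0704 F [-0.1 -0.1 -0.8]
```

View pics/post.png

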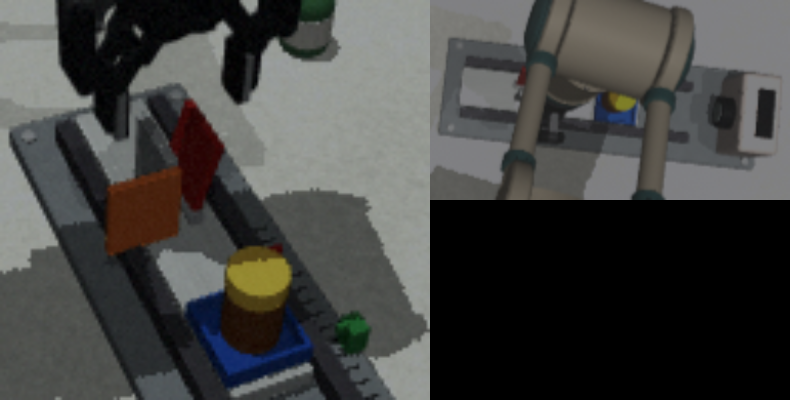

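The fingers hang astride post and lever (tips at 118,130 and 240,95), the left one behind the fin. The jar is still upright. Lowering.

Request:
{"method": "carry_out", "body": {"delta_pos": [[0,0,0],[0,0,0.03],[0,0,0.06],[0,0,0.09],[0,0,0.115],[0,0,0.115],[0,0,0.115],[0,0,0.115]], "turn": [[0,0,0],[0,0,0],[0,0,0],[0,0,0],[0,0,0],[0,0,0],[0,0,0],[0,0,0]], "claw": [-0.65,-0.65,-0.65,-0.65,-0.65,-0.65,-0.65,-0.65]}}

```text
clock: 11.5
position: [0.5223, -0.1021, 0.0588]
ee_rot: [0.0, 0.746, 0.666, 0.0]
contact_force: [-1.1, 0.0, 0.3]
width: 0.0708
gripper_force: 0.0
```

```bash
python3 - <<'E'
from h import *
a=manip.get_image("side")["image"][190:320,260:400]
cv2.imwrite("pics/post2.png",cv2.resize(a,(600,557))[:,:,::-1])
go([.5218,-.1018,.058],-6.5)
E
```

```text
t 11.55 pos [ 0.5224 -0.1021  0.0589] d [ 0.0006 -0.0015  0.0023] turn [0.002 0.    0.   ] w 0.0703 F [-0.9 -0.3  0. ]
```

View pics/post2.png

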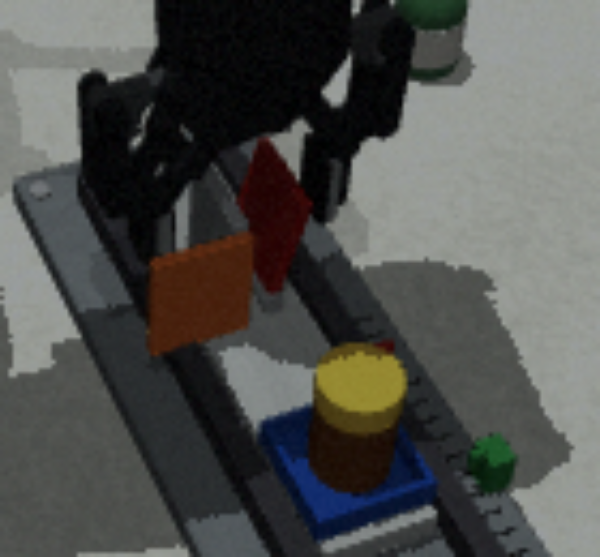

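The fingers are astride, left finger behind the fin (165,240), right finger outside the open lever (320,190). Pushing slowly.

Request:
{"method": "carry_out", "body": {"delta_pos": [[-0.008,0,0],[-0.016,0,0],[-0.024,0,0],[-0.034,0,0],[-0.046,0,0],[-0.06,0,0],[-0.074,0,0],[-0.088,0,0],[-0.1,0,0],[-0.11,0,0],[-0.115,0,0],[-0.115,0,0]], "turn": [[0,0,0],[0,0,0],[0,0,0],[0,0,0],[0,0,0],[0,0,0],[0,0,0],[0,0,0],[0,0,0],[0,0,0],[0,0,0],[0,0,0]], "claw": [-0.65,-0.65,-0.65,-0.65,-0.65,-0.65,-0.65,-0.65,-0.65,-0.65,-0.65,-0.65]}}

```text
clock: 12.75
position: [0.5163, -0.148, 0.0583]
ee_rot: [-0.0, 0.746, 0.666, -0.0]
contact_force: [-1.0, 2.7, 0.6]
width: 0.0706
gripper_force: 1.1
```

```bash
python3 - <<'E'
from h import *
np.set_printoptions(precision=4,suppress=True)
I,W,H=cloud("side")
cv2.imwrite("pics/push.png",cv2.resize(I[220:350,270:410],(646,600))[:,:,::-1])
for n,a in dict(yellow=((20,35),120,40,[.4,-.35,.06],[.6,0,.1]),orange=((6,16),170,60,[.4,-.3,.04],[.51,0,.12]),pointer=((0,6),130,40,[.53,-.3,.02],[.62,0,.05]),green=((50,85),120,40,[.4,-.35,.0],[.64,0,.12])).items():
    q=W[mask(W,H,*a)]
    if len(q): print(n,len(q),q.mean(0),q.min(0),q.max(0))
for q in ("yellow_jar_mid","tray_floor","post_foot","pointer_tip","mark"): print(q,[(np.round(r["point"],4),round(r["score"],2)) for r in manip.place_of("side",q)[:2]])
go([.5218,-.1018,.058],-6.5)
E
```

```text
yellow 416 [ 0.5052 -0.2481  0.0874] [ 0.49   -0.2629  0.0715] [ 0.5248 -0.228   0.0913]
orange 486 [ 0.4879 -0.1612  0.0686] [ 0.466  -0.1655  0.0401] [ 0.5099 -0.1541  0.0921]
pointer 10 [ 0.5525 -0.2047  0.0397] [ 0.5487 -0.2068  0.037 ] [ 0.5562 -0.2015  0.0407]
green 55 [ 0.5662 -0.231   0.037 ] [ 0.5568 -0.2376  0.0211] [ 0.5729 -0.2232  0.0412]
yellow_jar_mid [(array([ 0.5066, -0.2443,  0.0599]), 0.63)]
tray_floor [(array([ 0.5063, -0.2466,  0.0361]), 0.98)]
post_foot [(array([ 0.5162, -0.1386,  0.0315]), 0.7), (array([ 0.5569, -0.205 ,  0.0335]), 0.54)]
pointer_tip [(array([ 0.5543, -0.2039,  0.0355]), 0.88)]
mark [(array([ 0.5568, -0.2305,  0.0332]), 0.65)]
t 13.05 pos [ 0.5164 -0.1474  0.0583] d [0.1149 0.0006 0.0007] turn [-0.001 -0.     0.001] w 0.0703 F [-1.5  2.   0.2]
```

View pics/push.png

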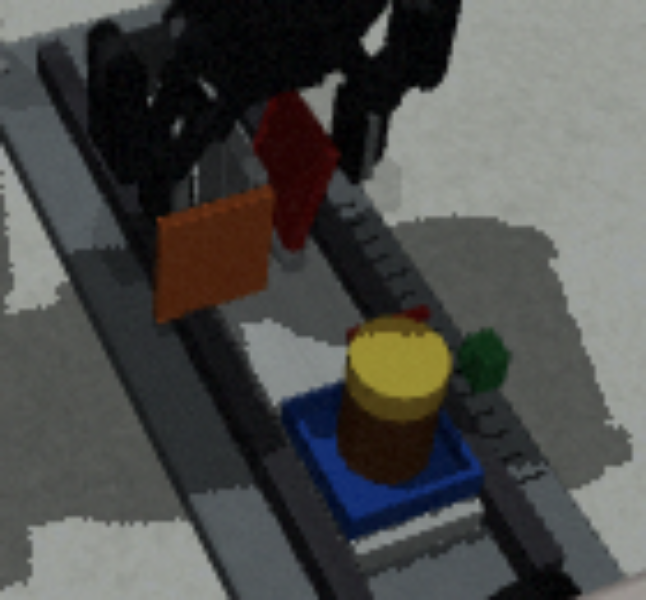

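Pushing works: the jar is upright and the pointer (410,318) is short of the green clip (485,360) by about 22–25 mm. Going another 20 mm, then looking closely.

Request:
{"method": "carry_out", "body": {"delta_pos": [[-0.01,0,0],[-0.02,0,0],[-0.03,0,0],[-0.04,0,0],[-0.048,0,0],[-0.052,0,0],[-0.052,0,0],[-0.052,0,0]], "turn": [[0,0,0],[0,0,0],[0,0,0],[0,0,0],[0,0,0],[0,0,0],[0,0,0],[0,0,0]], "claw": [-0.65,-0.65,-0.65,-0.65,-0.65,-0.65,-0.65,-0.65]}}

```text
clock: 13.85
position: [0.5146, -0.1686, 0.0585]
ee_rot: [0.0, 0.746, 0.666, 0.0]
contact_force: [-1.3, 3.2, -0.7]
width: 0.0706
gripper_force: 1.2
```

```bash
python3 - <<'E'
from h import *
np.set_printoptions(precision=4,suppress=True)
yax=np.array([.108,.994,0])
out=[]
for c,(r,k) in dict(side=(230,330),top=(150,330)).items():
    I,W,H=cloud(c)
    out.append(cv2.resize(I[r:r+100,k:k+80] if c=="side" else I[160:235,340:400],(400,500)))
    for n,a in dict(pointer=((0,6),110,40,[.535,-.3,.02],[.62,-.15,.05]),green=((50,85),100,30,[.5,-.35,.0],[.64,0,.12])).items():
        q=W[mask(W,H,*a)]
        if len(q): print(c,n,len(q),q.mean(0),"y",np.percentile(q@yax,[0,10,50,90,100]))
    for q in ("pointer_tip","mark","tray_floor"): print(q,[(np.round(r["point"],4),round(float(r["point"]@yax),4),round(r["score"],2)) for r in [dict(x,point=np.array(x["point"])) for x in manip.place_of(c,q)[:2]]])
cv2.imwrite("pics/near.png",np.hstack(out)[:,:,::-1])
go([.5218,-.1018,.058],-6.5)
E
```

```text
side pointer 14 [ 0.5491 -0.2259  0.0394] y [-0.1674 -0.1671 -0.1655 -0.1636 -0.1629]
side green 94 [ 0.5652 -0.2318  0.0337] y [-0.1745 -0.1739 -0.1704 -0.1631 -0.1599]
pointer_tip [(array([ 0.5523, -0.225 ,  0.0366]), -0.164, 0.62)]
mark [(array([ 0.5544, -0.2304,  0.0326]), -0.1691, 0.42), (array([ 0.539 , -0.1616,  0.092 ]), -0.1024, 0.19)]
tray_floor [(array([ 0.5022, -0.2678,  0.037 ]), -0.212, 0.94)]
pointer_tip []
mark []
tray_floor [(array([ 0.4995, -0.2688,  0.0366]), -0.2132, 0.75), (array([0.4914, 0.2372, 0.059 ]), 0.2888, 0.28)]
t 14.25 pos [ 0.5146 -0.1683  0.0585] d [ 0.1673 -0.0009  0.0014] turn [0.001 0.    0.001] w 0.0704 F [-1.4  3.2 -0.1]
```

View pics/near.png

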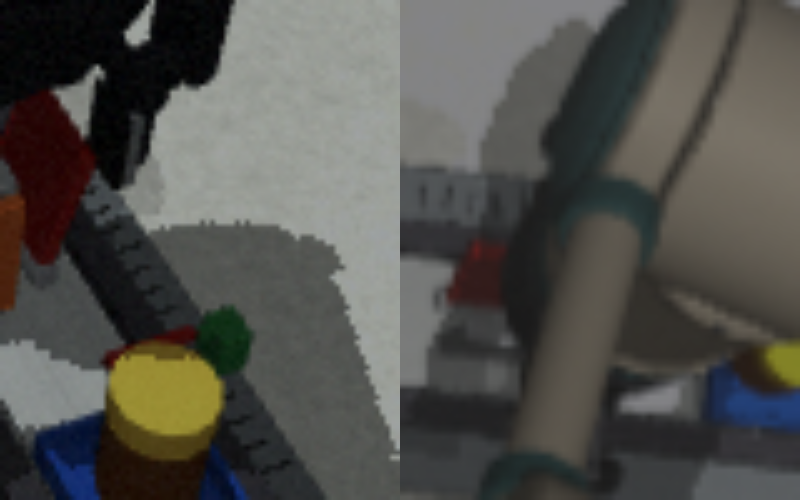

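The side view shows the pointer tip (198,333) reaching the clip (225,340) but still a little short. The estimates agree on about 2.5 mm to go.

Request:
{"method": "carry_out", "body": {"delta_pos": [[-0.003,0,0],[-0.006,0,0],[-0.006,0,0],[-0.006,0,0]], "turn": [[0,0,0],[0,0,0],[0,0,0],[0,0,0]], "claw": [-0.65,-0.65,-0.65,-0.65]}}

```text
clock: 14.65
position: [0.5142, -0.171, 0.0585]
ee_rot: [0.0, 0.746, 0.666, 0.0]
contact_force: [-0.6, 2.9, -0.8]
width: 0.0702
gripper_force: 1.2
```

```bash
python3 - <<'E'
from h import *
np.set_printoptions(precision=4,suppress=True)
yax=np.array([.108,.994,0])
I,W,H=cloud("side")
q=W[mask(W,H,(0,6),110,40,[.535,-.3,.02],[.62,-.15,.05])]; print("ptr",len(q),np.sort(q@yax),q[:,2])
q=W[mask(W,H,(45,90),80,20,[.5,-.35,.0],[.64,0,.12])]
for lo in(.0,.03,.036,.039):
    p=q[q[:,2]>lo]; print(lo,len(p),p.mean(0),np.percentile(p@yax,[0,5,50,95,100]))
for n in ("pointer_tip","mark","post_foot","yellow_jar_mid"): print(n,[(np.round(r["point"],4),round(float(np.array(r["point"])@yax),4),round(r["score"],2)) for r in manip.place_of("side",n)[:2]])
cv2.imwrite("pics/near2.png",cv2.resize(I[275:315,355:395],(600,600),interpolation=cv2.INTER_CUBIC)[:,:,::-1])
go([.5218,-.1018,.058],-6.5)
E
```

```text
ptr 17 [-0.1704 -0.1697 -0.1695 -0.1693 -0.169  -0.169  -0.1686 -0.1684 -0.1682
 -0.1681 -0.1673 -0.1668 -0.1667 -0.1662 -0.166  -0.1656 -0.1647] [0.0383 0.04   0.0411 0.0414 0.0412 0.0403 0.0389 0.0402 0.0396 0.0395
 0.0395 0.0407 0.0391 0.0403 0.0421 0.0396 0.038 ]
0.0 107 [ 0.565  -0.2315  0.0331] [-0.1747 -0.174  -0.1693 -0.1623 -0.1604]
0.03 74 [ 0.565  -0.2309  0.0369] [-0.1743 -0.1738 -0.1684 -0.1613 -0.1604]
0.036 53 [ 0.5654 -0.2298  0.0385] [-0.1743 -0.1731 -0.1675 -0.1613 -0.1609]
0.039 18 [ 0.5645 -0.2294  0.0399] [-0.1731 -0.173  -0.1666 -0.1632 -0.1626]
pointer_tip [(array([ 0.5526, -0.2297,  0.0314]), -0.1686, 0.87)]
mark [(array([ 0.5577, -0.2252,  0.0299]), -0.1636, 0.47)]
post_foot [(array([ 0.5135, -0.1622,  0.0349]), -0.1058, 0.87)]
yellow_jar_mid [(array([ 0.502 , -0.2686,  0.0599]), -0.2128, 0.57)]
t 14.9 pos [ 0.5142 -0.1709  0.0585] d [ 0.1737 -0.0008  0.0014] turn [0.001 0.    0.   ] w 0.0707 F [-0.2  3.5 -0.1]
```

View pics/near2.png

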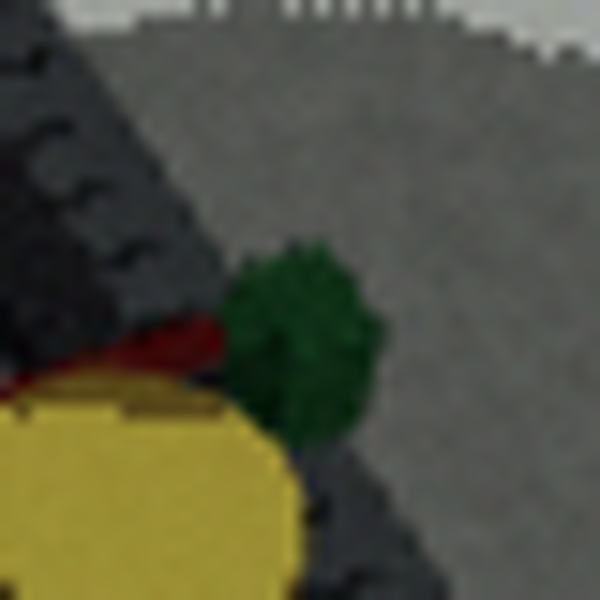

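The pointer tip (215,340) is level with the middle of the clip (300,345); the numbers agree to about 1 mm. Closing gradually.

Request:
{"method": "carry_out", "body": {"delta_pos": [[0,0,0],[0,0,0],[0,0,0],[0,0,0],[0,0,0],[0,0,0],[0,0,0],[0,0,0]], "turn": [[0,0,0],[0,0,0],[0,0,0],[0,0,0],[0,0,0],[0,0,0],[0,0,0],[0,0,0]], "claw": [-0.5,-0.35,-0.2,-0.05,0.1,0.2,0.3,0.3], "force": 30}}

```text
clock: 15.7
position: [0.515, -0.1711, 0.0589]
ee_rot: [0.001, 0.746, 0.666, 0.0]
contact_force: [2.0, 2.1, 3.8]
width: 0.03
gripper_force: 2.4
```

Request:
{"method": "carry_out", "body": {"delta_pos": [[0,0,0],[0,0,0],[0,0,0],[0,0,0],[0,0,0],[0,0,0]], "turn": [[0,0,0],[0,0,0],[0,0,0],[0,0,0],[0,0,0],[0,0,0]], "claw": [0.4,0.5,0.6,0.7,0.7,0.7], "force": 30}}

```text
clock: 16.3
position: [0.5134, -0.1705, 0.059]
ee_rot: [-0.001, 0.747, 0.665, -0.0]
contact_force: [-2.4, 2.9, 7.9]
width: 0.0232
gripper_force: 29.9
```

```bash
python3 - <<'E'
from h import *
np.set_printoptions(precision=4,suppress=True)
yax=np.array([.108,.994,0])
I,W,H=cloud("side")
q=W[mask(W,H,(0,6),110,40,[.535,-.3,.02],[.62,-.185,.05])]; print("ptr",len(q),np.percentile(q@yax,[0,50,100]))
for n in ("pointer_tip","mark","lever_top","yellow_jar_mid","white_jar_mid","blue_jar_mid","oil_mid","slide_mid"): print(n,[(np.round(r["point"],4),round(float(np.array(r["point"])@yax),4),round(r["score"],2)) for r in manip.place_of("side",n)[:1]])
cv2.imwrite("pics/shut.png",cv2.resize(I[200:340,280:420],(600,600))[:,:,::-1])
go([.5218,-.1018,.058],-6.5); print(manip.get_state()["gripper_force"])
E
```

```text
ptr 13 [-0.1683 -0.1669 -0.165 ]
pointer_tip [(array([ 0.5528, -0.2264,  0.0322]), -0.1653, 0.94)]
mark [(array([ 0.5577, -0.2294,  0.031 ]), -0.1678, 0.58)]
lever_top [(array([ 0.2979, -0.2671,  0.0159]), -0.2333, 0.63)]
yellow_jar_mid [(array([ 0.5022, -0.2711,  0.0601]), -0.2152, 0.81)]
white_jar_mid [(array([0.4908, 0.2359, 0.0585]), 0.2875, 0.86)]
blue_jar_mid [(array([0.5494, 0.3239, 0.0522]), 0.3813, 0.81)]
oil_mid []
slide_mid [(array([ 0.296 , -0.2693,  0.017 ]), -0.2357, 0.98)]
t 16.75 pos [ 0.5134 -0.1705  0.059 ] d [0.1732 0.0013 0.0025] turn [-0.002 -0.001 -0.003] w 0.023 F [-2.2  4.6  8. ]
29.906922541558743
```

View pics/shut.png

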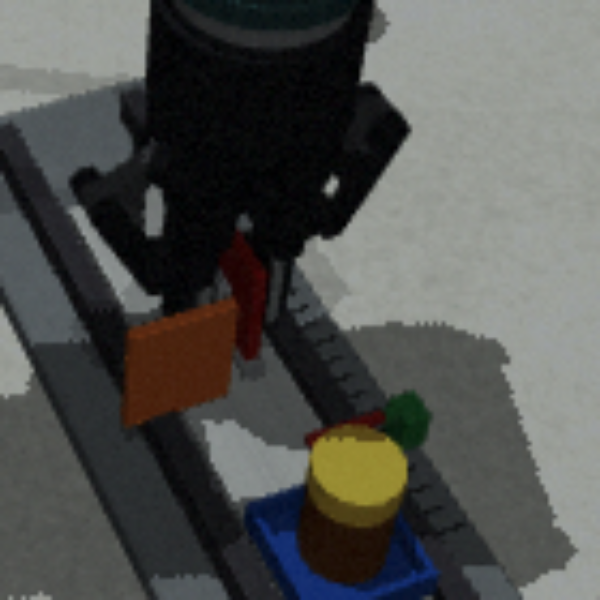

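Lever and post are squeezed to 23–24 mm at 30 N. The pointer tip (380,418) is level with the clip (405,420), the jar is upright in the tray, and the others are in place. Handing in.

```bash
python3 -c "
from rig import manip
print(manip.sign_off())"
```

```text
the job is handed in; nothing more can be done
None
```

The job is handed in, but no verdict came back. In the last pictures the yellow-lidded jar stood upright in the tray, let go. The pointer was within about 2.5 mm of the mark, and lever and post were held shut together with about 30 N. The white and blue jars and the slide box were where they started; the bottle was not detected in the last check, though no move went near it.

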